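# Dip a sample chip and present it to the inspection camera

## Robot

A 6-joint arm with a two-finger parallel gripper is mounted at the origin on a cart in front of the work surface, level with it; the furniture and walls round the work are solid. World frame = base frame: x ahead of the robot, y to its left, z up, the work surface at z = 0. Lengths are in m, angles in rad, forces in N, time in s.
With the tool pointing down it reaches from about 0.35 to 0.975 m from the base axis. Payload 4.9 kg.
Tool frame: the origin (TCP) lies at the very end of the fingers, on their centre line; the grasp point (between the pads) lies ctrl.grip_point_offset behind it (ctrl.grip_point_offset is the distance from the TCP to the grasp point, in m); z points along the fingers, y is the line along which they close (so a half turn about z gives the same grasp; the last joint's range is limited). The gripper opens to 85 mm and grips with 20 to 120 N. Pads are 22 mm wide; open, the fingers measure 114 mm over their backs; the gripper's body (76 mm by 85 mm) begins 54 mm behind the grasp point. The pads swing forward as they close: fully open they stand 13 mm farther back than shut.
Start: joints at [-1.342, 0.053, 1.613, -0, 1.476, -0.119], TCP at [0.213, -0.588, 0.231] pointing down, gripper open.
Joint ranges: [-3.01, 3.01], [-1.01, 2.22], [0.06, 2.58], [-1.02, 4.17], [0.09, 2.62], [-3.14, 3.14]. Speed limits (rad/s): [2.57, 2.57, 3.14, 3.14, 3.14, 3.14].

## Interface

Orientations are given as a rotation vector (axis times angle).
In Python, from station import ctrl gives the robot as it stands. The module is installed in compiled form; this text tells all that it offers.
- The arm moves only by the tool drive_tool, never from a script. Its argument "steps" is a list of rows, each an object with "translation": the shift along the tool's x, y, z normalised to -1 to 1, where 1 is 4 cm, a list of three; "angular": the turn, a rotation vector about the tool's x, y, z normalised to -1 to 1, where 1 is 8 degrees, a list of three; "gripper": the opening, from 0 (shut) to 1 (fully open). In form: [{"translation": [dx, dy, dz], "angular": [wx, wy, wz], "gripper": gripper}, ...]. A call has 1 to 8 rows; each row shifts and turns the commanded pose from where the row before left it, along the tool's axes as they then stand; what a row does not reach is not made up. A row lasts 1/8 s, in which the tool goes at most 62.5 mm and 10.7 degrees, less where a joint would pass 70% of its speed; a pose out of reach is approached as far as the arm can. A call with a number of a shift or a turn outside -1 to 1 is refused whole. A call with a gripper value outside its range is refused whole. The fingers move at their own pace and stop on an object; "force" is the grip in N (left out, the last holds). Time passes only in rows, so rows that do not move let the fingers close. It gives the time, the measured TCP pose, the force, the opening and the grip force at its end, in the units of the state.
- ctrl.get_obs(): the state, without advancing time (a new reading comes with each control period).
- ctrl.get_image(name): name is "scene" or "top" or "wrist"; returns a dict with "color" (400x640x3 uint8, red, green, blue), "depth" (400x640 float32, m along the optical axis (not along the pixel's ray), 0 where there is no reading), "fx", "fy", "cx", "cy" (pixels), "R" (3x3) and "t" (3): a world point X has camera coordinates R X + t. Camera axes: x right, y down, z forward; pixel columns grow to the right and rows downward; lengths in m; the calibration is good to about 2 mm. The wrist camera is an equidistant fisheye: a pixel r from the principal point sees the ray r / f radians off the axis. A picture is of the moment at which its call begins.
- ctrl.finish_job(): hands the job in; it is judged then, once.
The state is a dict: "t": time; "q": joint angles; "dq": joint speeds; "effort": joint torques, N m; "tool_pos": TCP position; "tool_rot": TCP orientation; "contact_force": force on the tool from outside, world axes, zero at the start; "wrist_torque": the same for the moment, N m; "opening": finger opening in m; "grip_force": force on a finger pad.
Only numpy, scipy, OpenCV 4.12 (cv2) and the standard library are available. Lean on these libraries where they do the work, as an engineer would, in place of code of your own. Each camera call takes 0.05 s, during which the arm holds its last target. There are 200 camera calls.

## Task

We are rehearsing (dry, with an empty pot) the rinse and inspection of a sample: draw the holder that carries the square chip straight up out of the rack, and dip it upright into the small white pot so that the whole chip is below the rim for about a second. Then lift it out and show it to the camera on the post: hold it still and upright in the air with the chip's face squarely towards the lens, the chip's centre on the lens axis and 80 mm in front of the glass, and finish while still holding it there. Do not tip or shift the pot, do not move the camera, and leave the other holder in the rack and the dish, tin and weight where they are.

Things in the scene. Friction and masses are not known exactly. Their poses are not given: they have to be found in the camera images.
- paddle: Sample holder to use, upright in a rack slot, 150 mm tall, 50 g. Origin: bottom centre of its plate, z up along it. Bright metal plate 3 (x) x 30 (y) mm up to z = 52, dark chip 20 x 20 x 1.5 mm on its -x face, centre z = 38; stem 6 mm thick, collar 11 mm at z = 94-100; grey square handle 12 x 12 mm, z = 100-150: grip on any two flats, e.g. at z = 132. May lean 3 degrees in the slot.
- chip (a point): Centre of the chip's outer face, at (-3, 0, 38) mm in the paddle's frame; the face looks along the paddle's -x. Same axes as the paddle.
- spare: The other holder in the rack, to be left alone: same stem and handle (same heights), but its plate is only 22 mm high, hidden in the slot, with no chip, so only a thin stem is seen above the rack.
- rack: Aluminium block fixed to the bench, 50 (x) x 150 (y) x 30 mm high, origin under its centre. Two slots 4.5 (x) x 33 (y) mm, 24 mm deep (floor at z = 6 mm), at y = +35 and -35 mm. Which of them holds the paddle varies. The holders' axes are parallel to the rack's, so the chip looks along the rack's -x.
- pot: Small white ceramic pot, loose, 250 g, round, slightly tapered, open at the top, 75 mm high, 72 mm across at the rim, wall 4 mm, inner floor about 5 mm above the bench. Origin: centre of its underside, z up.
- lens (a point): Centre of the camera's front glass (white ring, 44 mm across). The camera looks level along this point's -x (z is up): show the chip at (-80, 0, 0) mm in this frame, with the paddle's -x pointing along this frame's +x. The camera head is clamped stiffly on its post at a height that varies (lens 140 to 190 mm up).
- camera_stand: Camera stand fixed to the bench: dark base plate 120 x 90 x 12 mm, from 50 mm before (-x) to 70 mm behind (+x) its origin on the bench; post 16 mm across, 247 mm high, at x = +45 mm; the head on it carries the lens 60 mm before the origin. Same yaw as the lens.
- dish: Covered petri dish, 62 mm across, 15 mm high, bystander. Origin under its centre.
- tin: Flat round tin, 57 mm across, 19 mm high, bystander. Origin under its centre.
- weight: Calibration weight with a knob, 24 mm across, 34 mm high, bystander. Origin under its centre.
There are look-alikes about, which are no part of the job. Of the things shaped like the pot, the white one is meant.

How it is judged:
On the way, in this order (a step that is already met when the one before it is completed fails the run):
1. the chip's holder is drawn up out of the rack in the fingers (contact force between the fingers and paddle above 0.5 N and height (world z) of paddle above 0.05 m), for 0.1 s.
2. the holder is dipped upright in the pot, the whole chip below the rim, for half a second (contact force between the fingers and paddle above 0.5 N and angle between paddle's own z axis and vertical below 0.3 rad and horizontal distance between chip and pot below 0.03 m and z of chip in the frame of pot below 0.066 m), for 0.5 s.
3. the holder is lifted clear out of the pot (contact force between the fingers and paddle above 0.5 N and height (world z) of paddle above 0.08 m), for 0.1 s.
At the end, for the whole second after the job is handed in: Fingers hold the holder still, upright within 0.2 rad, touching nothing else; chip centre 65 to 95 mm before the lens, within 13 mm of its axis, chip side facing it within 0.2 rad; pot upright; it, spare holder, dish, tin, weight within 30 mm of their starts, lens within 10 mm (contact force between the fingers and paddle above 0.5 N and angle between paddle's own z axis and vertical below 0.2 rad and linear speed of paddle below 0.02 m/s and x of chip in the frame of lens between -0.095 and -0.065 m and y of chip in the frame of lens between -0.013 and 0.013 m and z of chip in the frame of lens between -0.013 and 0.013 m and angle between the x axis of paddle and the x axis of lens, either way round below 0.2 rad and x of lens in the frame of paddle below 0 m and contact force between paddle and camera_stand below 0.1 N and angle between pot's own z axis and vertical below 0.1 rad and distance of each of pot, spare, dish, tin, weight from where it was at the start of the episode below 0.03 m and distance of lens from where it was at the start of the episode below 0.01 m); the arm keeps its last pose, push and grip.
It fails at once if the pot is tipped or pushed more than 30 mm away (angle between pot's own z axis and vertical above 0.3 rad or distance of pot from where it was at the start of the episode above 0.03 m).
It fails at once if the camera head is moved by more than 10 mm (distance of lens from where it was at the start of the episode above 0.01 m).
It fails at once if the spare holder, dish, tin or weight is moved by more than 30 mm (distance of any of spare, dish, tin, weight from where it was at the start of the episode above 0.03 m).
It also fails if it takes over 42 s, if anything falls off the work surface, if the arm or the gripper's body presses on something with over 40 N, if the wrist force passes 120 N, or if a joint passes its speed limit or range.

## Working session

There is one attempt and no reset: what is moved stays moved. The work goes in short steps, Python scripts to look and compute and a tool call to move; the robot and the scene stay as the last step left them, time stands still between calls to the robot, and variables do not carry over. Pictures are saved under pics/ and viewed, at most 10 in all, crops included, and the job is handed in when it is done.

Besides the shell and the picture viewer there is one more tool, called after "Emit:" by a JSON object that holds its "op" and its "data". drive_tool: Moves the arm, as the interface text tells. Its arguments: {"type":"object","properties":{"steps":{"type":"array"},"force":{"type":"number"}},"required":["steps"]}

```bash
mkdir -p pics; cat > h.py <<'E'
import numpy as np, cv2, pickle
from station import ctrl
def grab(n):
    im=ctrl.get_image(n); pickle.dump(im,open(f'{n}.pkl','wb')); return im
def cloud(im):
    d=im['depth']; v,u=np.indices(d.shape)
    P=np.stack([(u-im['cx'])/im['fx']*d,(v-im['cy'])/im['fy']*d,d],-1)
    return (P-im['t'])@im['R']
E
python3 - <<'E'
from h import *
for n in ('scene','top'):
    im=grab(n); cv2.imwrite(f'pics/{n}0.png',im['color'][:,:,::-1])
    print(n,im['fx'],im['t'],im['R'].tolist())
o=ctrl.get_obs(); print(o, ctrl.grip_point_offset)
E
```

```text
scene 451.6365174873649 [0.39403746 0.32978678 0.74161311] [[-0.6164011413299058, -0.7873048117033697, 0.014169207314149872], [-0.4708010335814865, 0.35405916394039966, -0.8080770354418131], [0.6311862005349875, -0.5047704843773522, -0.5889063918447985]]
top 367.3011161807769 [0.04896609 0.55517391 0.84102202] [[0.012546652940598816, -0.999557630595153, 0.026965248357674828], [-0.9838381884348818, -0.017157641494295904, -0.1782358951376585], [0.1786197090949298, -0.02429317717706231, -0.9836182394941069]]
{'t': 0.1, 'q': array([-1.34201284e+00,  5.32976814e-02,  1.61416943e+00,  3.27553603e-05,
        1.47599552e+00, -1.18989061e-01]), 'dq': array([-0.00196754, -0.00127326, -0.00253597, -0.00027078,  0.00027607,
       -0.00031292]), 'effort': array([ 7.76760899e-04, -3.94906962e+01, -3.71361065e+01, -6.16777584e-05,
        3.98484059e-03, -1.47659028e-05]), 'tool_pos': array([ 0.21288887, -0.58702247,  0.2301741 ]), 'tool_rot': array([-3.09237700e+00, -5.43202883e-01,  1.09967155e-04]), 'contact_force': array([ 0.38086854, -0.93544177,  0.03171788]), 'wrist_torque': array([-0.02818005, -0.01894296, -0.0006842 ]), 'grip_force': 0.0, 'opening': 0.08563530468470816} 0.0187
```

View pics/scene0.png

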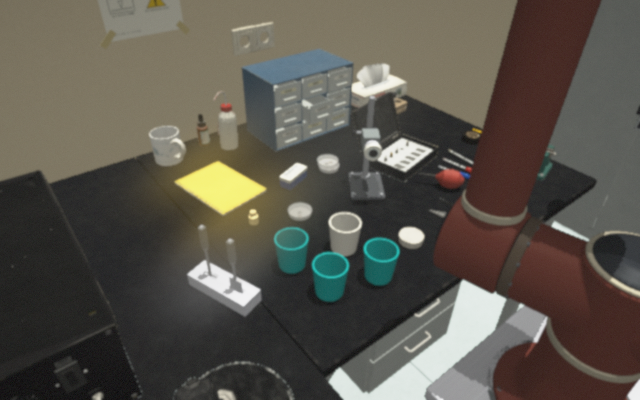

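View pics/top0.png

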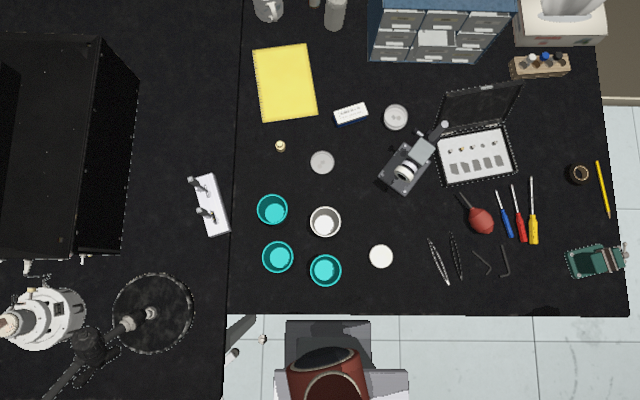

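The rack is at about (225,287) in scene and (212,205) in top. The white pot is at (325,221) in top, with teal cups around it. The inspection camera is at about (405,165) in top, with its white lens ring facing down-left. Next I'll measure these and view an enlarged crop of the rack and camera.

```bash
python3 - <<'E'
from h import *
ims={n:pickle.load(open(n+'.pkl','rb')) for n in('scene','top')}
def rep(n,name,box,z0,z1,bright=None):
    im=ims[n];W=cloud(im);u0,v0,u1,v1=box
    P=W[v0:v1,u0:u1].reshape(-1,3);C=im['color'][v0:v1,u0:u1].reshape(-1,3).astype(int);D=im['depth'][v0:v1,u0:u1].ravel()
    m=(D>0)&(P[:,2]>z0)&(P[:,2]<z1)
    if bright: m&=bright(C)
    Q=P[m]
    r=cv2.minAreaRect((Q[:,:2]*1000).astype(np.float32)); c=cv2.minEnclosingCircle((Q[:,:2]*1000).astype(np.float32))
    print(n,name,m.sum(),'med',np.median(Q,0).round(4),'rect',np.round(r[0],1),np.round(r[1],1),round(r[2],1),'circ',np.round(c[0],1),round(c[1],1))
    return Q
br=lambda C:(C.min(1)>110)
rep('top','rack',(180,165,240,245),.022,.038)
rep('scene','rack',(175,225,275,320),.022,.038)
rep('top','handles',(180,165,240,245),.11,.17)
rep('scene','handles',(185,215,250,290),.105,.17)
for n in('top',): 
  rep(n,'potrim',(305,200,345,242),.066,.085,lambda C:(C.max(1)-C.min(1)<50))
  rep(n,'cup1',(253,190,292,228),.066,.085); rep(n,'cup2',(258,238,297,275),.066,.085); rep(n,'cup3',(305,252,345,290),.066,.085)
rep('scene','pot',(322,205,368,260),.066,.085,lambda C:(C.max(1)-C.min(1)<50))
for z in((.005,.02),(.1,.13),(.13,.16),(.16,.19),(.19,.22),(.22,.26)):
  for n,b in(('top',(370,110,455,200)),('scene',(340,90,395,205))):
    try: rep(n,'cam%s'%(z,),b,*z)
    except Exception as e: print(n,z,'none')
s=ims['scene']['color'][:,:,::-1]; a=cv2.resize(s[210:320,175:285],None,fx=5,fy=5,interpolation=2); b=cv2.resize(s[90:210,340:390],(250,550*1),interpolation=2)
cv2.imwrite('pics/crop1.png',np.hstack([a,cv2.resize(b,(230,550))]))
E
```

```text
top rack 1121 med [0.5409 0.3258 0.0305] rect [540.9 328.5] [150.6  50.7] 19.3 circ [540.6 327.4] 77.9
scene rack 1434 med [0.5349 0.3262 0.0296] rect [540.1 323.7] [153.1  52.9] 18.6 circ [540.2 324.2] 79.7
top handles 162 med [0.567  0.3333 0.1468] rect [540.5 327.9] [82.3 12.2] 19.2 circ [540.7 327.6] 41.2
scene handles 382 med [0.5101 0.3193 0.1346] rect [538.9 323.9] [82.9 13.8] 19.1 circ [538.1 326.3] 41.5
top potrim 190 med [0.5025 0.0498 0.0746] rect [497.5  47.5] [68.3 69.7] 0.6 circ [497.3  48. ] 35.6
top cup1 186 med [0.5299 0.1747 0.0743] rect [523.6 172.5] [68.9 67.8] 1.2 circ [524.6 172.7] 35.5
top cup2 206 med [0.4164 0.1615 0.0746] rect [414.4 156.3] [67.7 68.9] 0.8 circ [414.8 156.7] 35.7
top cup3 199 med [0.3823 0.0443 0.0744] rect [385.5  46.1] [69.3 68.4] 1.0 circ [385.8  46.5] 35.6
scene pot 279 med [0.4956 0.0439 0.072 ] rect [495.8  44.2] [68.2 71.9] 49.0 circ [495.   43.2] 36.7
top cam(0.005, 0.02) 1210 med [ 0.6411 -0.1483  0.0122] rect [ 675.6 -192.7] [199.2 211. ] 84.2 circ [ 697.3 -194.9] 130.0
scene cam(0.005, 0.02) 1083 med [ 0.6463 -0.1656  0.0116] rect
[... 556 characters left out ...]
.16, 0.19) 849 med [ 0.6371 -0.151   0.1681] rect [ 637.  -151.3] [ 41.9 121.4] 52.8 circ [ 637.6 -150.8] 61.4
scene cam(0.16, 0.19) 399 med [ 0.6332 -0.1541  0.1678] rect [ 708.8 -238.4] [ 54.3 348.2] 41.7 circ [ 700.7 -245.6] 174.9
top cam(0.19, 0.22) 52 med [ 0.6681 -0.1745  0.2039] rect [ 669.6 -176.1] [15.9  8.4] 53.2 circ [ 672.4 -178.2] 8.0
scene cam(0.19, 0.22) 69 med [ 0.6673 -0.1793  0.2041] rect [ 668.6 -179.2] [15.7 13.8] 36.2 circ [ 669.9 -180.8] 9.1
top cam(0.22, 0.26) 96 med [ 0.6707 -0.1757  0.2438] rect [ 672.5 -178. ] [15.3 14. ] 4.9 circ [ 672.9 -178.3] 8.1
scene cam(0.22, 0.26) 75 med [ 0.6677 -0.1797  0.235 ] rect [ 670.5 -182.1] [15.6 16.5] 35.1 circ [ 671.  -181.9] 9.2
```

View pics/crop1.png

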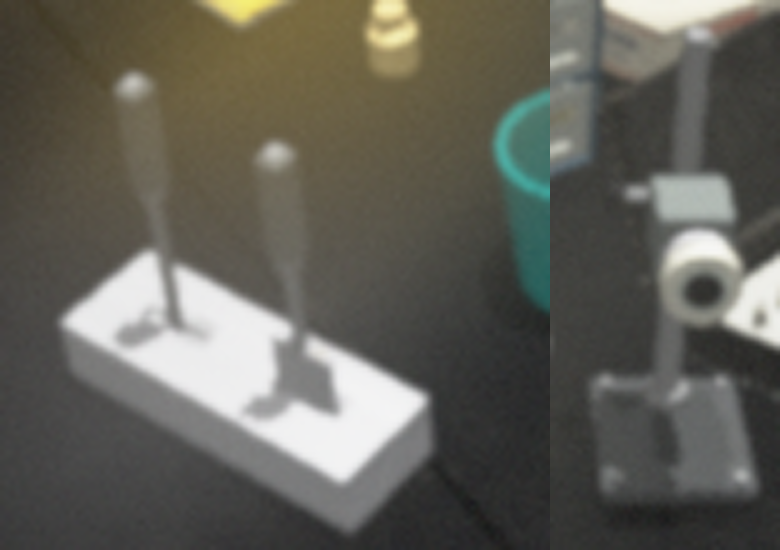

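The paddle is the right-hand holder in scene, with its plate visible at about (236,285). Its chip side isn't clear yet. The lens ring is at about scene (373,151). Next I'll fit the camera head and the handles.

```bash
python3 - <<'E'
from h import *
ims={n:pickle.load(open(n+'.pkl','rb')) for n in('scene','top')}
for n in ims:
    im=ims[n];W=cloud(im);C=im['color'].astype(int);D=im['depth']>0
    R=lambda c,r:(np.hypot(W[...,0]-c[0],W[...,1]-c[1])<r)&D
    sc=lambda m:(W[m][:,:2]*1000).astype(np.float32)
    m=R((.64,-.15),.1)&(W[...,2]>.005)&(W[...,2]<.02)
    m=cv2.morphologyEx(m.astype(np.uint8),cv2.MORPH_OPEN,np.ones((3,3)))>0
    print(n,'base',m.sum(),cv2.minAreaRect(sc(m)))
    m=R((.61,-.13),.06)&(W[...,2]>.11)&(W[...,2]<.2)
    P=W[m];c=C[m];k=c.min(1)>150
    print(' head',m.sum(),cv2.minAreaRect(sc(m)),P.min(0),P.max(0)); 
    w=P[k]; print(' white',k.sum(),w.mean(0),w.min(0),w.max(0),cv2.minAreaRect((w[:,:2]*1000).astype(np.float32)))
    if n=='scene':
        # front ring plane: pixels in ring bbox, list by projected forward dist
        f=np.array([-.78,.62]); s=w[:,:2]@f; q=w[s>s.max()-.008]; print(' front',len(q),q.mean(0),q.min(0),q.max(0))
    for h,g in (('far',(.567,.337)),('near',(.515,.318))):
        m=R(g,.022)&(W[...,2]>.105)&(W[...,2]<.165)
        print(' ',h,m.sum(),W[m].mean(0).round(4),W[m][:,2].max(),cv2.minAreaRect(sc(m)))
        t=m&(W[...,2]>.148); print('   top',W[t].mean(0).round(4) if t.any() else None)
    m=R((.54,.326),.09)&(W[...,2]>.038)&(W[...,2]<.062); print(' plate',m.sum(),cv2.minAreaRect(sc(m)))
print(ims['scene']['color'][279:294,226:248].mean(2).astype(int))
E
```

```text
scene base 834 ((641.0094604492188, -160.45370483398438), (90.48722076416016, 120.012939453125), 52.8548583984375)
 head 538 ((619.3619995117188, -143.86837768554688), (42.54697036743164, 87.81765747070312), 52.659523010253906) [ 0.57535637 -0.18143958  0.12658418] [ 0.66481448 -0.10354687  0.17203228]
 white 236 [ 0.61857149 -0.14291012  0.16564581] [ 0.57535637 -0.18143958  0.13213723] [ 0.6617312  -0.10481941  0.17203228] ((619.9483642578125, -145.18780517578125), (39.45842742919922, 85.32746124267578), 52.882415771484375)
 front 44 [ 0.58724483 -0.12346799  0.16032983] [ 0.57535637 -0.13814232  0.13213723] [ 0.60029142 -0.10481941  0.17065971]
  far 187 [0.5694 0.3363 0.134 ] 0.15805622685449383 ((571.4197998046875, 335.07867431640625), (13.899657249450684, 13.749786376953125), 17.563323974609375)
   top [0.5704 0.336  0.1542]
  near 195 [0.5035 0.3136 0.1345] 0.15831667523730927 ((505.767333984375, 313.1196594238281), (13.71694564819336, 12.629961013793945), 34.161460876464844)
   top [0.5046 0.313  0.1539]
 plate 126 ((532.6450805664062, 321.2104187011719), (87.90032196044922, 
[... 1741 characters left out ...]
7 126 127 125 137 182 229 241
  242 242 242 241]
 [237 235 227 191 151 135 132 130 128 127 126 127 125 124 132 170 222 239
  242 243 243 242]
 [227 226 216 183 154 144 141 138 133 129 129 126 127 126 130 158 209 234
  240 242 243 243]
 [196 192 184 169 157 152 153 154 150 142 136 128 127 126 129 152 192 223
  234 240 242 243]
 [166 163 162 158 156 159 170 188 193 183 159 140 131 127 130 145 180 216
  232 237 241 243]
 [160 159 158 157 159 167 193 222 230 225 209 182 157 143 136 144 172 213
  233 239 241 242]
 [164 163 161 166 175 194 218 233 238 237 233 226 209 190 177 167 183 219
  237 240 241 242]
 [186 184 186 193 212 226 234 238 240 240 240 238 234 229 224 215 218 233
  239 241 242 241]]
```

Emit:
{"op": "drive_tool", "data": {"steps": [{"translation":[0.77,-0.98,0],"angular":[0,0,0],"gripper":1},{"translation":[0.77,-0.98,0],"angular":[0,0,0],"gripper":1},{"translation":[0.77,-0.98,0],"angular":[0,0,0],"gripper":1},{"translation":[0.77,-0.98,0],"angular":[0,0,0],"gripper":1},{"translation":[0.77,-0.98,0],"angular":[0,0,0],"gripper":1},{"translation":[0.77,-0.98,0],"angular":[0,0,0],"gripper":1},{"translation":[0.77,-0.98,0],"angular":[0,0,0],"gripper":1},{"translation":[0.77,-0.98,0],"angular":[0,0,0],"gripper":1}]}}

```text
t: 1.1
tool_pos: [0.3378, -0.2071, 0.2309]
tool_rot: [-3.094, -0.543, -0.0]
contact_force: [1.2, 0.2, 0.4]
opening: 0.0853
grip_force: 0.0
```

Emit:
{"op": "drive_tool", "data": {"steps": [{"translation":[0.77,-0.98,0],"angular":[0,0,0],"gripper":1},{"translation":[0.77,-0.98,0],"angular":[0,0,0],"gripper":1},{"translation":[0.77,-0.98,0],"angular":[0,0,0],"gripper":1},{"translation":[0.77,-0.98,0],"angular":[0,0,0],"gripper":1},{"translation":[0.77,-0.98,0],"angular":[0,0,0],"gripper":1},{"translation":[0.77,-0.98,0],"angular":[0,0,0],"gripper":1},{"translation":[0.77,-0.98,0],"angular":[0,0,0],"gripper":1},{"translation":[0,0,0],"angular":[0,0,0],"gripper":1}]}}

```text
t: 2.1
tool_pos: [0.4468, 0.1252, 0.2306]
tool_rot: [-3.092, -0.551, 0.003]
contact_force: [-0.3, -0.6, -0.6]
opening: 0.0854
grip_force: 0.0
```

```bash
python3 - <<'E'
from h import *
im=grab('wrist'); cv2.imwrite('pics/wrist1.png',im['color'][:,:,::-1])
o=ctrl.get_obs();p=o['tool_pos'];a=np.deg2rad(19.9)
print(p,-im['R'].T@im['t'],im['R'].round(3).tolist(),im['fx'],im['cx'],im['cy'])
def proj(X):
    c=im['R']@np.array(X)+im['t'];r=np.hypot(c[0],c[1]);th=np.arctan2(r,c[2]);return (im['cx']+im['fx']*th*c[0]/r,im['cy']+im['fx']*th*c[1]/r)
for X in((.507,.315,.156),(.507,.315,.044),(.573,.338,.156),(.497,.046,.075),(.587,-.116,.15)): print(X,proj(X))
E
```

```text
[0.44657744 0.12374599 0.23060777] [0.524606   0.15327892 0.37210081] [[0.346, -0.938, 0.001], [-0.888, -0.327, 0.322], [-0.302, -0.112, -0.947]] 309.70691628693146 318.504751460036 204.65171064672035
(0.507, 0.315, 0.156) (np.float64(117.75658238879367), np.float64(68.84450280128806))
(0.507, 0.315, 0.044) (np.float64(175.85157757459237), np.float64(75.65029228011701))
(0.573, 0.338, 0.156) (np.float64(122.38121033680176), np.float64(-11.890916067925104))
(0.497, 0.046, 0.075) (np.float64(408.76124826164846), np.float64(168.91224266941333))
(0.587, -0.116, 0.15) (np.float64(593.1812336409189), np.float64(165.79900756128333))
```

View pics/wrist1.png

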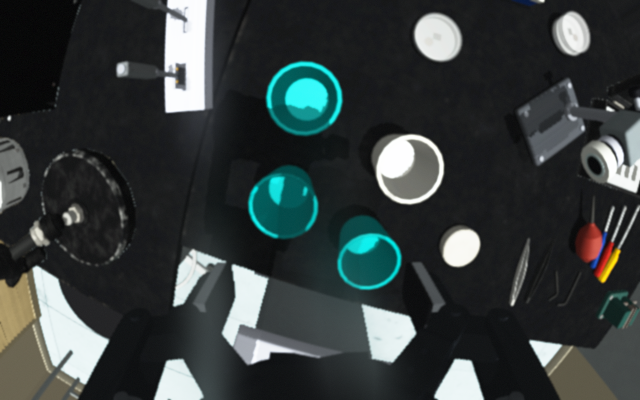

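The chip is visible as a dark square at wrist (180,75), facing the robot's -y side. The handle tip is at (118,69) and the pot at (407,168), both matching their predictions. Next, move over the handle.

Emit:
{"op": "drive_tool", "data": {"steps": [{"translation":[0.77,-0.99,0],"angular":[0,0,0],"gripper":1},{"translation":[0.77,-0.99,0],"angular":[0,0,0],"gripper":1},{"translation":[0.77,-0.99,0],"angular":[0,0,0],"gripper":1},{"translation":[0.76,-0.99,0],"angular":[0,0,0.14],"gripper":1},{"translation":[0,0,0],"angular":[0,0,0],"gripper":1},{"translation":[0,0,0],"angular":[0,0,0],"gripper":1}]}}

```text
t: 2.9
tool_pos: [0.5084, 0.3121, 0.2309]
tool_rot: [3.099, 0.511, -0.001]
contact_force: [-0.5, 0.6, -0.7]
opening: 0.0851
grip_force: 0.0
```

```bash
python3 - <<'E'
from h import *
from scipy.spatial.transform import Rotation as Ro
o=ctrl.get_obs();print(o['tool_pos'],Ro.from_rotvec(o['tool_rot']).as_matrix().round(4).tolist(),o['q'].round(2))
im=grab('wrist');cv2.imwrite('pics/wrist2.png',im['color'][:,:,::-1])
def proj(X):
    c=im['R']@np.array(X)+im['t'];r=np.hypot(c[0],c[1]);th=np.arctan2(r,c[2]);return (im['cx']+im['fx']*th*c[0]/r,im['cy']+im['fx']*th*c[1]/r)
for X in((.507,.315,.156),(.573,.338,.156)): print(X,proj(X))
E
```

```text
[0.50840034 0.31209428 0.23092999] [[0.947, 0.3213, -0.0008], [0.3213, -0.947, -0.001], [-0.001, 0.0007, -1.0]] [ 0.43 -0.01  1.68 -0.    1.48  1.67]
(0.507, 0.315, 0.156) (np.float64(313.1545949473578), np.float64(216.81141183951655))
(0.573, 0.338, 0.156) (np.float64(311.9495229779157), np.float64(122.15942184741046))
```

View pics/wrist2.png

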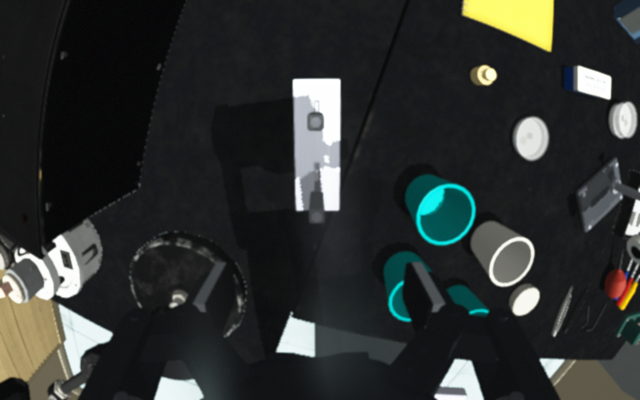

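The handle top is at (316,213), centred between the fingers, and the spare is at (316,121). Next, descend and grip.

Emit:
{"op": "drive_tool", "data": {"steps": [{"translation":[0.03,0,0.7],"angular":[0,0,0],"gripper":1},{"translation":[0,0,0.7],"angular":[0,0,0],"gripper":1},{"translation":[0,0,0.7],"angular":[0,0,0],"gripper":1},{"translation":[0,0,0.7],"angular":[0,0,0],"gripper":1},{"translation":[0,0,0],"angular":[0,0,0],"gripper":1},{"translation":[0,0,0],"angular":[0,0,0],"gripper":0},{"translation":[0,0,0],"angular":[0,0,0],"gripper":0},{"translation":[0,0,0],"angular":[0,0,0],"gripper":0}], "force": 40}}

```text
t: 3.95
tool_pos: [0.5103, 0.3141, 0.1208]
tool_rot: [-3.099, -0.513, -0.003]
contact_force: [0.4, -0.6, -0.2]
opening: 0.0324
grip_force: 0.0
```

Emit:
{"op": "drive_tool", "data": {"steps": [{"translation":[0,0,0],"angular":[0,0,0],"gripper":0},{"translation":[0,0,0],"angular":[0,0,0],"gripper":0},{"translation":[0,0,0],"angular":[0,0,0],"gripper":0},{"translation":[0,0,0],"angular":[0,0,0],"gripper":0}]}}

```text
t: 4.45
tool_pos: [0.5099, 0.3141, 0.12]
tool_rot: [-3.099, -0.513, -0.002]
contact_force: [-0.2, -0.7, 4.1]
opening: 0.0114
grip_force: 39.8
```

Emit:
{"op": "drive_tool", "data": {"steps": [{"translation":[0,0,-0.4],"angular":[0,0,0],"gripper":0},{"translation":[0,0,-0.7],"angular":[0,0,0],"gripper":0},{"translation":[0,0,-0.8],"angular":[0,0,0],"gripper":0},{"translation":[0,0,-0.8],"angular":[0,0,0],"gripper":0},{"translation":[0,0,-0.3],"angular":[0,0,0],"gripper":0},{"translation":[0,0,0],"angular":[0,0,0],"gripper":0},{"translation":[0,0,0],"angular":[0,0,0],"gripper":0}]}}

```text
t: 5.32
tool_pos: [0.5087, 0.3135, 0.2373]
tool_rot: [3.099, 0.513, -0.005]
contact_force: [0.3, -0.3, -0.3]
opening: 0.0113
grip_force: 39.3
```

```bash
python3 - <<'E'
from h import *
from scipy.spatial.transform import Rotation as Ro
o=ctrl.get_obs();p=o['tool_pos'];M=Ro.from_rotvec(o['tool_rot']).as_matrix();print(p,M.round(3).tolist())
out=[]
for n in('scene','top'):
    im=grab(n);W=cloud(im);L=(W-p)@M  # tool coords
    m=(im['depth']>0)&(np.hypot(L[...,0],L[...,1])<.03)&(L[...,2]>.005)&(L[...,2]<.16)
    Q=L[m];print(n,m.sum())
    for a,b in((.005,.02),(.025,.055),(.06,.085),(.085,.12)):
        k=(Q[:,2]>a)&(Q[:,2]<b)
        if k.sum()>3: print((a,b),k.sum(),Q[k].mean(0).round(4),Q[k].min(0).round(4),Q[k].max(0).round(4))
    c=(im['R']@p+im['t']);u,v=int(im['cx']+im['fx']*c[0]/c[2]),int(im['cy']+im['fy']*c[1]/c[2]);print(u,v)
    if n=='scene':
        cr=im['color'][v-60:v+100,u-80:u+80,::-1];cv2.imwrite('pics/lift.png',cv2.resize(cr,(600,600),interpolation=2))
E
```

```text
[0.50871182 0.31347534 0.23733858] [[0.947, 0.322, -0.003], [0.322, -0.947, -0.001], [-0.003, 0.0, -1.0]]
scene 391
(0.005, 0.02) 46 [-0.0068 -0.0013  0.0121] [-0.0101 -0.0052  0.0061] [0.002  0.0066 0.02  ]
(0.025, 0.055) 47 [-0.0048 -0.      0.0408] [-0.0071 -0.0021  0.0256] [-0.0023  0.0038  0.0544]
(0.06, 0.085) 138 [-0.0047  0.0002  0.0723] [-0.02   -0.0018  0.0609] [0.0116 0.005  0.085 ]
(0.085, 0.12) 147 [-0.0049  0.0001  0.0994] [-0.0194 -0.0017  0.0852] [0.0128 0.0022 0.1152]
223 204
top 128
(0.005, 0.02) 9 [-0.0066 -0.0029  0.0112] [-0.0074 -0.0077  0.0056] [-0.0049  0.0015  0.019 ]
(0.025, 0.055) 15 [-0.0023 -0.0013  0.0425] [-0.0039 -0.0037  0.0295] [0.0013 0.0004 0.0545]
(0.06, 0.085) 60 [-0.0024 -0.0013  0.0698] [-0.0163 -0.0044  0.0602] [0.0137 0.0012 0.0846]
(0.085, 0.12) 40 [-0.0031 -0.0017  0.1008] [-0.0164 -0.0032  0.0857] [ 0.0127 -0.0006  0.112 ]
187 202
```

View pics/lift.png

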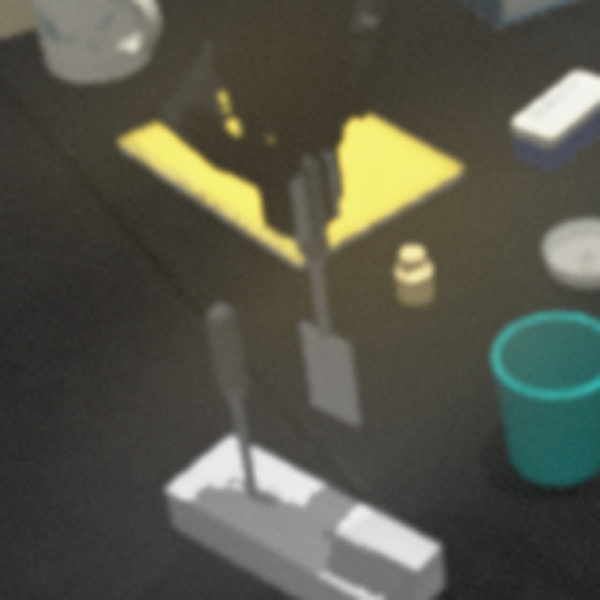

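The holder hangs upright in the grip with its bottom about 0.1145 m below the TCP. It sits off-centre by about -3.5 mm along tool x. Next, move above the pot.

Emit:
{"op": "drive_tool", "data": {"steps": [{"translation":[-0.34,0.88,0],"angular":[0,0,0],"gripper":0},{"translation":[-0.34,0.89,0],"angular":[0,0,0],"gripper":0},{"translation":[-0.34,0.89,0],"angular":[0,0,0],"gripper":0},{"translation":[-0.34,0.89,0],"angular":[0,0,0],"gripper":0},{"translation":[-0.33,0.89,0],"angular":[0,0,0],"gripper":0},{"translation":[-0.33,0.89,0],"angular":[0,0,0],"gripper":0},{"translation":[-0.33,0.89,0],"angular":[0,0,0],"gripper":0},{"translation":[0,0,0],"angular":[0,0,0],"gripper":0}]}}

```text
t: 6.42
tool_pos: [0.5003, 0.0462, 0.2382]
tool_rot: [-3.1, -0.508, 0.003]
contact_force: [0.1, 0.3, 0.2]
opening: 0.0116
grip_force: 39.4
```

Emit:
{"op": "drive_tool", "data": {"steps": [{"translation":[0,0,0],"angular":[0,0,0],"gripper":0}]}}

```text
t: 6.55
tool_pos: [0.5005, 0.0483, 0.2385]
tool_rot: [-3.099, -0.513, 0.002]
contact_force: [-0.2, 0.3, -0.6]
opening: 0.0115
grip_force: 39.4
```

```bash
python3 - <<'E'
from h import *
ims=[grab('scene')['color'][150:270,290:400,::-1],grab('top')['color'][170:280,270:390,::-1]]
cv2.imwrite('pics/overpot.png',np.hstack([cv2.resize(i,(400,400),interpolation=2) for i in ims]))
E
```

```text
(no output)
```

View pics/overpot.png

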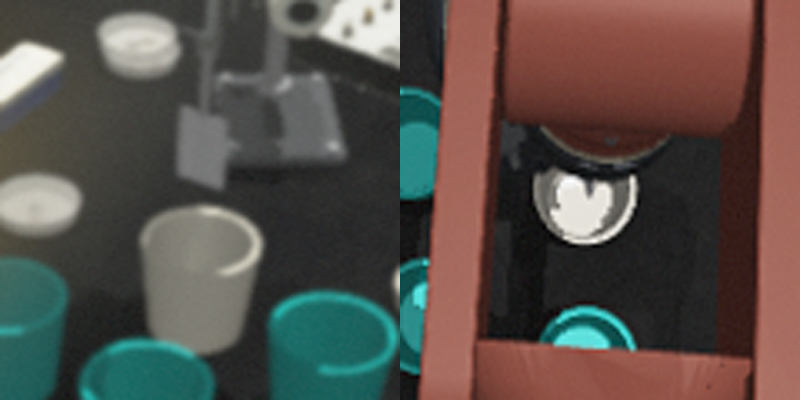

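The plate hangs in line with the white pot's opening: its centre is at crop column 203 and the rim centre at 200. Next, dip.

Emit:
{"op": "drive_tool", "data": {"steps": [{"translation":[0,0,0.6],"angular":[0,0,0],"gripper":0},{"translation":[0,0,0.6],"angular":[0,0,0],"gripper":0},{"translation":[0,0,0.6],"angular":[0,0,0],"gripper":0},{"translation":[0,0,0.5],"angular":[0,0,0],"gripper":0},{"translation":[0,0,0.4],"angular":[0,0,0],"gripper":0},{"translation":[0,0,0],"angular":[0,0,0],"gripper":0},{"translation":[0,0,0],"angular":[0,0,0],"gripper":0},{"translation":[0,0,0],"angular":[0,0,0],"gripper":0}]}}

```text
t: 7.65
tool_pos: [0.5016, 0.048, 0.1325]
tool_rot: [3.099, 0.513, 0.003]
contact_force: [-0.1, 0.0, 0.0]
opening: 0.0111
grip_force: 39.4
```

Emit:
{"op": "drive_tool", "data": {"steps": [{"translation":[0,0,0],"angular":[0,0,0],"gripper":0},{"translation":[0,0,0],"angular":[0,0,0],"gripper":0},{"translation":[0,0,0],"angular":[0,0,0],"gripper":0},{"translation":[0,0,0],"angular":[0,0,0],"gripper":0},{"translation":[0,0,0],"angular":[0,0,0],"gripper":0},{"translation":[0,0,0],"angular":[0,0,0],"gripper":0},{"translation":[0,0,0],"angular":[0,0,0],"gripper":0}]}}

```text
t: 8.52
tool_pos: [0.5008, 0.048, 0.1313]
tool_rot: [-3.099, -0.513, 0.0]
contact_force: [-0.1, -0.6, -0.2]
opening: 0.0114
grip_force: 39.4
```

Emit:
{"op": "drive_tool", "data": {"steps": [{"translation":[0,0,-0.4],"angular":[0,0,0],"gripper":0},{"translation":[0,0,-0.6],"angular":[0,0,0],"gripper":0},{"translation":[0,0,-0.7],"angular":[0,0,0],"gripper":0},{"translation":[0,0,-0.6],"angular":[0,0,0],"gripper":0},{"translation":[0,0,-0.2],"angular":[0,0,0],"gripper":0},{"translation":[0,0,0],"angular":[0,0,0],"gripper":0},{"translation":[0,0,0],"angular":[0,0,0],"gripper":0}]}}

```text
t: 9.4
tool_pos: [0.5001, 0.0481, 0.23]
tool_rot: [-3.099, -0.513, 0.003]
contact_force: [-0.1, -0.8, -0.1]
opening: 0.0114
grip_force: 39.4
```

```bash
python3 - <<'E'
from h import *
im=grab('wrist');cv2.imwrite('pics/wrist3.png',im['color'][:,:,::-1])
print(ctrl.get_obs()['tool_pos'])
def proj(X):
    c=im['R']@np.array(X)+im['t'];r=np.hypot(c[0],c[1]);th=np.arctan2(r,c[2]);return np.round((im['cx']+im['fx']*th*c[0]/r,im['cy']+im['fx']*th*c[1]/r),1)
L=np.array((.5874,-.1162,.150));print('lens',proj(L),'chip target',proj(L+.08*np.array((-.794,.607,0))))
# lens back-projected through scene at crop pixel (372.6,151)
s=pickle.load(open('scene.pkl','rb'))
d=s['R'].T@np.array([(372.6-s['cx'])/s['fx'],(151-s['cy'])/s['fy'],1]);C=-s['R'].T@s['t'];n=np.array((.794,-.607,0));k=((L-C)@n)/(d@n);print('scene ray on lens plane',C+k*d)
# wrist cloud (equidistant) front ring
D=im['depth'];v,u=np.indices(D.shape);x=u-im['cx'];y=v-im['cy'];r=np.hypot(x,y)+1e-9;t=np.tan(r/im['fx'])
W=(np.stack([x/r*t*D,y/r*t*D,D],-1)-im['t'])@im['R']
ax=(W-L)@n; lat=(W-L)@np.array((.607,.794,0)); h=W[...,2]
m=(D>0)&(abs(lat)<.04)&(ax>-.02)&(ax<.03)&(h>.1)&(h<.2)&(im['color'].min(2)>120)
print(m.sum()); 
if m.any():
    a0=np.percentile(ax[m],3); f=m&(ax<a0+.006); print('front ax',a0,'lat',lat[f].min(),lat[f].max(),'h',h[f].min(),h[f].max(),'px',u[f].min(),u[f].max(),v[f].min(),v[f].max())
E
```

```text
[0.50007603 0.04804176 0.22989787]
lens [528.2 180.6] chip target [457.5 229.8]
scene ray on lens plane [ 0.58664495 -0.11718766  0.15528495]
874
front ax 0.003441688117350953 lat -0.017205713674252898 0.021048823510918725 h 0.14856083609258267 0.170445863315756 px 525 550 156 197
```

View pics/wrist3.png

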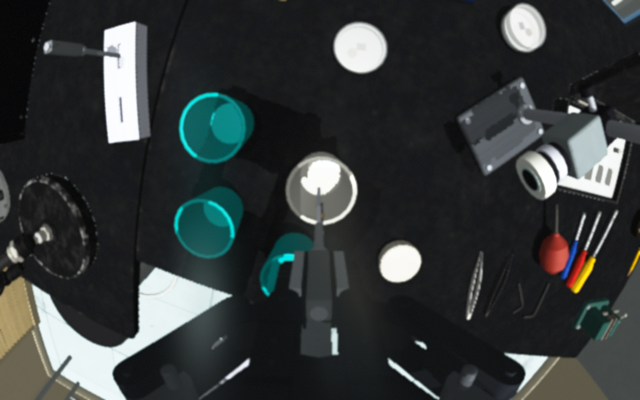

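The holder is clear of the pot, and the pot is undisturbed, centred at (322,188). The lens ring is at about (537,175), with its glass near (542,177). Next I'll triangulate the lens from several views.

```bash
cat > lens.py <<'E'
from h import *
def ray(im,u,v,fish):
    x,y=u-im['cx'],v-im['cy']
    if fish:
        r=np.hypot(x,y);th=r/im['fx'];c=np.array([np.sin(th)*x/r,np.sin(th)*y/r,np.cos(th)])
    else: c=np.array([x/im['fx'],y/im['fy'],1])
    d=im['R'].T@c; return -im['R'].T@im['t'],d/np.linalg.norm(d)
S=pickle.load(open('scene.pkl','rb'));Wr=pickle.load(open('wrist.pkl','rb'))
rays=[]
for im,(u0,v0,u1,v1),f,name in((S,(360,138,386,166),0,'s'),(Wr,(512,145,566,205),1,'w')):
    c=im['color'][v0:v1,u0:u1]; g=cv2.cvtColor(c,cv2.COLOR_RGB2GRAY)
    K=6 if f==0 else 4
    G=cv2.resize(g,None,fx=K,fy=K,interpolation=2)
    cnts,h=cv2.findContours((G>130).astype(np.uint8),cv2.RETR_CCOMP,cv2.CHAIN_APPROX_NONE)
    for q,hh in zip(cnts,h[0]):
        if hh[3]>=0 and cv2.contourArea(q)>20*K:
            e=cv2.fitEllipse(q);ce=((e[0][0]+.5)/K-.5+u0,(e[0][1]+.5)/K-.5+v0);print(name,'hole',np.round(ce,2),np.round(np.array(e[1])/K,1),e[2]);best=ce
    rays.append(ray(im,*best,f))
A=sum(np.eye(3)-np.outer(d,d) for _,d in rays);b=sum((np.eye(3)-np.outer(d,d))@o for o,d in rays)
X=np.linalg.solve(A,b);print('glass',X,[np.linalg.norm((np.eye(3)-np.outer(d,d))@(X-o)) for o,d in rays])
E
python3 lens.py
```

```text
s hole [372.78 153.16] [10.3 11.3] 77.88888549804688
glass [5.34161111e-01 2.72047260e-04 2.05571358e-01] [np.float64(0.045797369446568856), np.float64(0.045797369446568904)]
```

```bash
sed -i 's/(G>130)/(G>(130 if f==0 else T))/; s/^rays=\[\]/import sys;T=int(sys.argv[1]);rays=[]/' lens.py; for T in 60 80 100 160; do echo T$T; python3 lens.py $T; done
python3 - <<'E'
from h import *
w=pickle.load(open('wrist.pkl','rb'))['color']
print(w[150:204:4,510:570:4].mean(2).astype(int))
E
```

```text
T60
s hole [372.78 153.16] [10.3 11.3] 77.88888549804688
w hole [529.43 179.48] [ 9.9 24.5] 147.76051330566406
w hole [548.75 164.01] [ 8.6 30.3] 146.81146240234375
glass [ 0.61347533 -0.14930753  0.12775456] [np.float64(0.0028509591434474914), np.float64(0.0028509591434474676)]
T80
s hole [372.78 153.16] [10.3 11.3] 77.88888549804688
w hole [529.34 179.49] [10.9 26. ] 148.0882568359375
glass [ 0.58879575 -0.12029979  0.14685507] [np.float64(0.00047935820320143787), np.float64(0.0004793582032014918)]
T100
s hole [372.78 153.16] [10.3 11.3] 77.88888549804688
glass [5.34161111e-01 2.72047260e-04 2.05571358e-01] [np.float64(0.045797369446568856), np.float64(0.045797369446568904)]
T160
s hole [372.78 153.16] [10.3 11.3] 77.88888549804688
glass [5.34161111e-01 2.72047260e-04 2.05571358e-01] [np.float64(0.045797369446568856), np.float64(0.045797369446568904)]
[[104 116 112  61  31  52  43  81 106 164 187 201  86  26  51]
 [116 103  39  50 108 130 152 147  26  68 210 232 235  47  33]
 [ 74  27  64 110 145 171 195 212 211  36  70 244 247 241  33]
 [ 26  27 102 102 105 183 227 235 241 236  29 179 252 252  62]
 [ 25  30 103 101 104 103 223 247 249 251 192  40 253 253 220]
 [ 27  27  98  73  36 114 104 251 253 253 255  50 182 253 248]
 [ 25  23  70  56  10  21 130 159 254 254 254 198 102 252 230]
 [ 26  25  28  91  11  11  54 124 253 254 254 255  73 244 244]
 [ 26  24  25  76  38   9  11 160 153 254 254 255 179 245 245]
 [ 28  27  24  25  95  22   9  96 102 253 254 255  44 101 180]
 [ 26  27  23  25  37  99  58 105 103 251 254 244  40  44  51]
 [ 24  25  27  27  26  46 101 102 101 249 233  30  25  26  25]
 [ 27  26  25  26  25  26  31  85 111 122  24  27  25  27  27]
 [ 27  27  27  27  25  28  29  25  24  23  25  25  29  27  25]]
```

Emit:
{"op": "drive_tool", "data": {"steps": [{"translation":[0,0,0],"angular":[0,0,-0.7],"gripper":0},{"translation":[0,0,0],"angular":[0,0,-0.9],"gripper":0},{"translation":[0,0,0],"angular":[0,0,-0.9],"gripper":0},{"translation":[0,0,0],"angular":[0,0,-0.9],"gripper":0},{"translation":[0,0,0],"angular":[0,0,-0.83],"gripper":0},{"translation":[0,0,0],"angular":[0,0,0],"gripper":0}]}}

```text
t: 10.2
tool_pos: [0.5003, 0.048, 0.2302]
tool_rot: [-2.816, -1.391, 0.003]
contact_force: [-0.4, -0.7, 0.1]
opening: 0.0112
grip_force: 39.3
```

Emit:
{"op": "drive_tool", "data": {"steps": [{"translation":[-0.3,0.35,0],"angular":[0,0,0],"gripper":0},{"translation":[-0.45,0.5,0.03],"angular":[0,0,0],"gripper":0},{"translation":[-0.5,0.6,0.03],"angular":[0,0,0],"gripper":0},{"translation":[-0.4,0.5,0.06],"angular":[0,0,0],"gripper":0},{"translation":[-0.22,0.25,0],"angular":[0,0,0],"gripper":0},{"translation":[0,0,0],"angular":[0,0,0],"gripper":0},{"translation":[0,0,0],"angular":[0,0,0],"gripper":0},{"translation":[0,0,0],"angular":[0,0,0],"gripper":0}]}}

```text
t: 11.2
tool_pos: [0.5253, -0.0641, 0.2266]
tool_rot: [-2.815, -1.394, -0.0]
contact_force: [-0.1, -0.2, 0.2]
opening: 0.0114
grip_force: 39.3
```

```bash
python3 - <<'E'
from h import *
from scipy.spatial.transform import Rotation as Ro
o=ctrl.get_obs();p=o['tool_pos'];M=Ro.from_rotvec(o['tool_rot']).as_matrix();print(p,M.round(3).tolist(),o['t'])
L=np.array((.588,-.118,.1485));n=np.array((.794,-.607,0));y=np.array((.607,.794,0))
c=p+M@np.array((-.0035,.0025,.0765))-L;print('chip in lens',c@n,c@y,c[2],'yaw err deg',np.degrees(np.arctan2(M[1,1],M[0,1]))+37.4)
out=[]
for nm,b in(('scene',(320,80,420,210)),('top',(330,100,450,200))):
    im=grab(nm);W=cloud(im);Q=(W-p)@M;k=(im['depth']>0)&(np.hypot(Q[...,0],Q[...,1])<.025)&(Q[...,2]>.063)&(Q[...,2]<.12)
    w=W[k];print(nm,k.sum(),'plate ctr in lens',(w-L).mean(0)@n,(w-L).mean(0)@y,'z',w[:,2].min() if len(w) else 0,w[:,2].max() if len(w) else 0)
    if len(w)>20: print(cv2.minAreaRect((w[:,:2]*1000).astype(np.float32)))
    out.append(cv2.resize(im['color'][b[1]:b[3],b[0]:b[2],::-1],(400,500),interpolation=2))
    m=(W[...,2]>.066)&(W[...,2]<.085)&(np.hypot(W[...,0]-.4965,W[...,1]-.0465)<.06)&(im['depth']>0)
    print(' pot',m.sum(),cv2.minEnclosingCircle((W[m][:,:2]*1000).astype(np.float32)))
cv2.imwrite('pics/final.png',np.hstack(out))
E
```

```text
[ 0.52528721 -0.06413284  0.22661099] [[0.606, 0.795, 0.0], [0.795, -0.606, 0.0], [0.0, 0.0, -1.0]] 11.2
chip in lens -0.0799815546255598 0.0012264216804683589 0.0016104106349703606 yaw err deg 0.10138439028284552
scene 251 plate ctr in lens -0.0834629215574116 0.0010657312873238575 z 0.1117366441323281 0.1633497758549529
((522.0037841796875, -66.45626831054688), (29.97608184814453, 8.73902416229248), 50.46604537963867)
 pot 282 ((495.5632019042969, 44.199249267578125), 36.50398635864258)
top 0 plate ctr in lens nan nan z 0 0
 pot 187 ((497.2082214355469, 47.998722076416016), 35.619937896728516)<stdin>:9: RuntimeWarning: Mean of empty slice.
  ret = um.true_divide(
```

View pics/final.png

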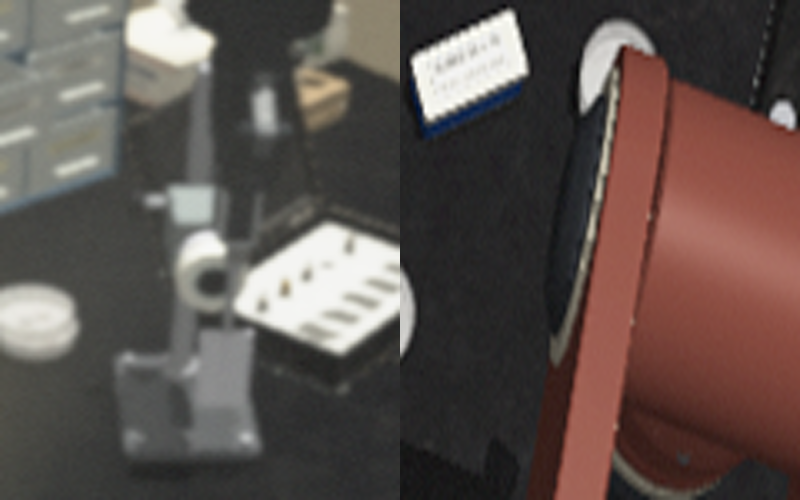

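The plate hangs in front of the lens, upright and parallel to it, and the pot hasn't moved. The chip is estimated at (-80, 1, 1.6) mm in the lens frame. Next, hand the job in.

```bash
python3 -c "
from station import ctrl
print(ctrl.finish_job())"
```

```text
the job is handed in; nothing more can be done
None
```

The holder was drawn from the rack, dipped upright in the white pot for about a second, and is held still with the chip facing the lens; by my last measurement the chip's centre is 80 mm from the glass and about 2 mm off the axis. The job is handed in, but no verdict was returned.

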